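# Refit the D-shaft switch knob of a shoe finisher and hold it pressed

### The job

The switch unit from the finishing machine stands loosely in the drill vise: wind the vise's crank clockwise until the jaw grips the unit firmly, and leave it tight. Then take the pointer knob from the bench, turn it so that the flat in its bore matches the flat of the D-shaft, push it fully home on the shaft and press it down against the switch's spring to the stop. Finish while still holding the knob pressed down there: do not let go; leave the other things on the bench alone.

Things in the scene. Friction and masses are not known exactly. Their poses are not given: they have to be found in the camera images.
- vise: Grey drill vise bolted to the bench, 200 mm long (x), 90 mm wide, jaws 85 mm wide. Origin on the bench below the jaws; its x axis runs along the screw from the crank (which faces the robot) to the fixed jaw, z up. The bed under the switch unit is 45 mm above the bench, the jaw tops 80 mm. The fixed jaw's face is at x = +25 mm. The vise does not move.
- jaw: The sliding jaw of the vise, 24 mm thick, 35 mm tall. Origin at the lower edge of its gripping face, on the vise's centre line; moves along the vise's +x by 8 mm per rad of crank.
- crank (a joint): Crank angle, rad, 0 to 2.6; positive tightens (clockwise seen from the robot, about vise +x). The pin's angle above level, from the left (vise +y) over the top to the right, is 0.26 + value. Starts at 0 to 0.6; the jaw grips the unit at about 2.0. Turning takes 3 N at the pin and it stays where left; wind past contact by some 0.1 rad, until the pin resists with 6 to 10 N.
- crank_axis (a point): Fixed point on the screw's axis, level with the middle of the crank pin, 63 mm above the bench; its x axis is the vise's x axis. The pin turns about it at a radius of 50 mm.
- crank_grip (a point): Middle of the crank's grip: a black sleeve 16 mm in diameter, 46 mm long, parallel to the screw, spinning freely on the pin: it can be pinched from above across its axis and led round in an arc with the gripper's direction unchanged. The crank's flat arm is 30 mm from this point towards the vise. The point turns with the crank.
- switch: Switch unit, a grey plastic block 44 x 44 x 45 mm with the spring-loaded shaft rising from its top. It stands loose on the vise's bed between the jaws, up to 4 mm from the fixed jaw; the closing jaw pushes it there. Origin at the centre of its underside, z up.
- shaft (a point): Centre of the top of the shoulder, a steel disc 24 mm wide on which the knob's underside sits when home; 55 mm above the unit's underside when not pressed. The brass D-shaft, 16 mm in diameter, rises 15 mm from it along z, top 2 mm tapered; its flat is on this frame's +x side, 2 mm from the axis. It turns only stiffly (0.25 N m) and starts within 0.65 rad of vise x.
- plunger (a joint): How far the shaft and shoulder are pressed down into the switch unit, m: 0 when free, 0.006 at the stop. The spring takes 3 N to start and 8.6 N at the stop, and lifts the shaft again when let go.
- knob: Black pointer knob, about 40 g, 40 mm tall: round skirt 38 mm wide, 20 mm tall; on it a grip bar 13 mm wide (y), 34 mm long (x), 20 mm tall, with a pointed nose reaching x = +26 mm. Origin under its centre, x towards the nose, z up. Bore from below 17.6 mm wide, 17 mm deep, flat on the nose side 2.8 mm from the axis: the nose must point as the shaft's flat does, within 0.1 rad.
- round_knob: A spare plain round knob, 42 mm wide and 26 mm tall, without pointer, on the other side of the vise; not to be disturbed. Origin under its centre.
- screwdriver: A screwdriver, 200 mm long, lying on the bench; not to be disturbed.
- jar: A glass jar, 68 mm wide and 85 mm tall, on the bench; not to be disturbed. Origin under its centre.
- shoe_last: A white shoe last, 255 mm long, 85 mm tall, lying beyond the vise; not to be disturbed. Origin under its middle.

How it is judged:
On the way, in this order (a step that is already met when the one before it is completed fails the run):
1. the jaw has been wound onto the switch unit and grips it (more than 4 N) (contact force between jaw and switch above 4 N), for 0.2 s.
2. with the unit clamped, the knob is fully home on the D-shaft (contact force between jaw and switch above 3 N and z of knob in the frame of shaft between -0.003 and 0.0025 m and horizontal distance between knob and shaft below 0.003 m and angle between the x axis of knob and the x axis of shaft, either way round below 0.35 rad), for 0.2 s.
At the end, for the whole second after the job is handed in: Jaw grips the upright unit on the bed (over 3 N, tilt under 0.06 rad, lifted under 4 mm); knob home (underside within 2.5 mm of the shoulder, axes within 3 mm, aligned within 0.35 rad); the gripper touches it (over 1 N) and keeps the shaft pressed at least 4.5 of its 6 mm for the last second (all of step 2 and value of joint plunger above 0.0045 m and contact force between the fingers and knob above 1 N and angle between switch's own z axis and vertical below 0.06 rad and height (world z) of switch below 0.049 m); the arm keeps its last pose, push and grip.
It fails at once if the plain round knob is moved by more than 30 mm (distance of round_knob from where it was at the start of the episode above 0.03 m).
It fails at once if the screwdriver is moved by more than 30 mm (distance of screwdriver from where it was at the start of the episode above 0.03 m).
It fails at once if the jar is moved by more than 30 mm (distance of jar from where it was at the start of the episode above 0.03 m).
It fails at once if the shoe last is moved by more than 30 mm (distance of shoe_last from where it was at the start of the episode above 0.03 m).
It also fails if it takes over 61 s, if anything falls off the work surface, if the arm or the gripper's body presses on something with over 40 N, if the wrist force passes 120 N, or if a joint passes its speed limit or range.

### The arm

A 6-joint arm with a two-finger parallel gripper is mounted at the origin on the work surface. World frame = base frame: x ahead of the robot, y to its left, z up, the work surface at z = 0. Lengths are in m, angles in rad, forces in N, time in s.
With the tool pointing down it reaches from about 0.35 to 0.85 m from the base axis. Payload 8.1 kg.
Tool frame: the origin (TCP) lies midway between the tips of the shut fingers; the grasp point (between the pads) lies 19 mm behind it (robot.grip_point_offset is the distance from the TCP to the grasp point, in m); z points along the fingers, y is the direction in which the jaws open and shut (so a half turn about z gives the same grasp; the last joint's range is limited). The gripper opens to 85 mm and grips with 20 to 120 N. Pads are 22 mm wide; open, the fingers measure 114 mm over their backs; the gripper's body (76 mm by 85 mm) begins 54 mm behind the grasp point. The pads swing forward as they close: fully open they stand 13 mm farther back than shut.
Start: joints at [1.036, 0.13, 1.488, -0, 1.523, -0.085], TCP at [0.261, 0.54, 0.231] pointing down, gripper open.
Joint ranges: [-2.96, 2.96], [-0.89, 2.26], [0.02, 2.5], [-1.34, 4.48], [0, 2.73], [-2.66, 2.66]. Speed limits (rad/s): [2.39, 2.39, 2.79, 3.14, 3.14, 3.14].

### API

Orientations are given as a unit quaternion [w, x, y, z].
In Python, from bench import read_state, cams, robot gives the robot as it stands. The module is installed in compiled form; this text tells all that it offers.
- The arm moves only by the tool carry_out, never from a script. Its argument "steps" is a list of rows, each a list of 7 numbers: the shift along the tool's x, y, z in mm, then the turn, a rotation vector about the tool's x, y, z in rad, then the finger opening in mm, from 0 to 85.4. A call has 1 to 10 rows; each row is the pose to reach, as a shift and turn from the pose commanded when the call began, along the tool's axes at that moment; what a row does not reach only later rows make up. A row lasts 1/10 s, in which the tool goes at most 50 mm and 8.59 degrees, less where a joint would pass 70% of its speed; a pose out of reach is approached as far as the arm can. A call with a gripper value outside its range is refused whole. The fingers move at their own pace and stop on an object; "squeeze" is the grip in N (left out, the last holds). Time passes only in rows, so rows that repeat a pose let the fingers close. It gives the time, the measured TCP pose, the force and the opening at its end, in the units of the state.
- read_state(): the state, without advancing time (a new reading comes with each control period).
- cams.grab_frame(name): name is "scene" or "top" or "wrist"; returns the picture (384x512x3 uint8, red, green, blue); there is no depth.
- cams.camera_model(name): a dict with "fx", "fy", "cx", "cy" (pixels), "R" (3x3) and "t" (3): a world point X has camera coordinates R X + t. Camera axes: x right, y down, z forward; pixel columns grow to the right and rows downward; lengths in m; the calibration is good to about 2 mm. A picture is of the moment at which its call begins: read the wrist's pose just before it. camera_model takes no time and is no camera call; for the wrist camera it gives the pose at the moment of the call.
- robot.job_done(): hands the job in, once; it reports no verdict.
The state is a dict: "t": time; "joints": joint angles; "joint_vel": joint speeds; "joint_torque": joint torques, N m; "tool_pos": TCP position; "orientation": TCP orientation; "force": force on the tool from outside, world axes, zero at the start; "wrist_torque": the same for the moment, N m; "opening": opening from 0.0 (shut) to 1.0 (fully open).
Only numpy, scipy, OpenCV 4.12 (cv2) and the standard library are available. Lean on these libraries where they do the work, as an engineer would, in place of code of your own. Each camera call takes 0.05 s, during which the arm holds its last target. There are 200 camera calls.

## Working session

There is one attempt and no reset: what is moved stays moved. The work goes in short steps, Python scripts to look and compute and a tool call to move; the robot and the scene stay as the last step left them, time stands still between calls to the robot, and variables do not carry over. Pictures are saved under pics/ and viewed, about 8 in all and at most 12, crops included, and the job is handed in when it is done.

Besides the shell and the picture viewer there is one more tool, called after "Request:" by a JSON object that holds its "name" and its "arguments". carry_out: Moves the arm, as the interface text tells. Its arguments: {"type":"object","properties":{"steps":{"type":"array","items":{"type":"array","items":{"type":"number"}}},"squeeze":{"type":"number"}},"required":["steps"]}

```bash
mkdir -p pics; cat > h.py <<'E'
import numpy as np, cv2, json
from bench import read_state, cams, robot
from scipy.spatial.transform import Rotation as Ro
def snap(n,f):
    m=cams.camera_model(n); im=cams.grab_frame(n)[:,:,::-1].copy(); cv2.imwrite('pics/'+f+'.png',im)
    json.dump({k:np.asarray(v).tolist() for k,v in m.items()},open('pics/'+f+'.json','w')); return im
def mod(f): return {k:np.array(v) for k,v in json.load(open('pics/'+f+'.json')).items()}
def ray(m,u,v):
    d=np.array([(u-m['cx'])/m['fx'],(v-m['cy'])/m['fy'],1.]); R=np.array(m['R']);t=np.array(m['t'])
    d=R.T@d; return -R.T@t, d/np.linalg.norm(d)
def onz(m,u,v,z):
    o,d=ray(m,u,v); return o+d*(z-o[2])/d[2]
def proj(m,X):
    c=np.array(m['R'])@np.array(X)+np.array(m['t']); return np.array([m['fx']*c[0]/c[2]+m['cx'],m['fy']*c[1]/c[2]+m['cy']])
def rot():
    s=read_state(); q=s['orientation']; return np.array(s['tool_pos']),Ro.from_quat([q[1],q[2],q[3],q[0]]),s
E
python3 - <<'E'
from h import *
a=snap('scene','s0');b=snap('top','t0')
for n in('s0','t0'):
    m=mod(n);print(n,m['fx'],m['cx'],m['cy'],(-m['R'].T@m['t']).round(3),m['R'].round(3).tolist())
p,R,s=rot();print(s);print(R.as_matrix().round(3))
cv2.imwrite('pics/t0b.png',cv2.resize(b,(800,600),interpolation=cv2.INTER_CUBIC))
cv2.imwrite('pics/s0b.png',cv2.resize(a,(800,600),interpolation=cv2.INTER_CUBIC))
E
```

```text
s0 489.1155095487784 256.1847088877303 198.30825479504284 [ 1.498 -0.286  0.911] [[0.318, 0.948, 0.004], [0.634, -0.21, -0.744], [-0.705, 0.239, -0.668]]
t0 450.05720921093837 250.24219455745555 194.7888048887498 [ 0.429 -0.015  1.074] [[0.0, -1.0, -0.023], [-0.982, 0.004, -0.19], [0.19, 0.022, -0.981]]
{'t': 0.1, 'joints': array([ 1.03562282e+00,  1.31080329e-01,  1.48916710e+00,  2.33396681e-06,
        1.52298927e+00, -8.54190199e-02]), 'joint_vel': array([ 0.00083001, -0.00264679, -0.001736  , -0.00143611, -0.0010152 ,
       -0.00063311]), 'joint_torque': array([ 9.93005597e-04, -5.70949244e+01, -5.01942909e+01, -2.63296861e-04,
        8.10649391e-03,  6.51683422e-05]), 'tool_pos': array([0.26058653, 0.53991657, 0.2303543 ]), 'orientation': array([-2.52106285e-04,  2.22986677e-01,  9.74821146e-01, -7.82407420e-04]), 'force': array([-0.07496174, -1.14702525,  0.12314038]), 'wrist_torque': array([ 0.00581072, -0.02908151,  0.02067895]), 'opening': 0.9983718340025844}
[[-0.901  0.435 -0.001]
 [ 0.435  0.901 -0.001]
 [ 0.    -0.002 -1.   ]]
```

View pics/t0b.png

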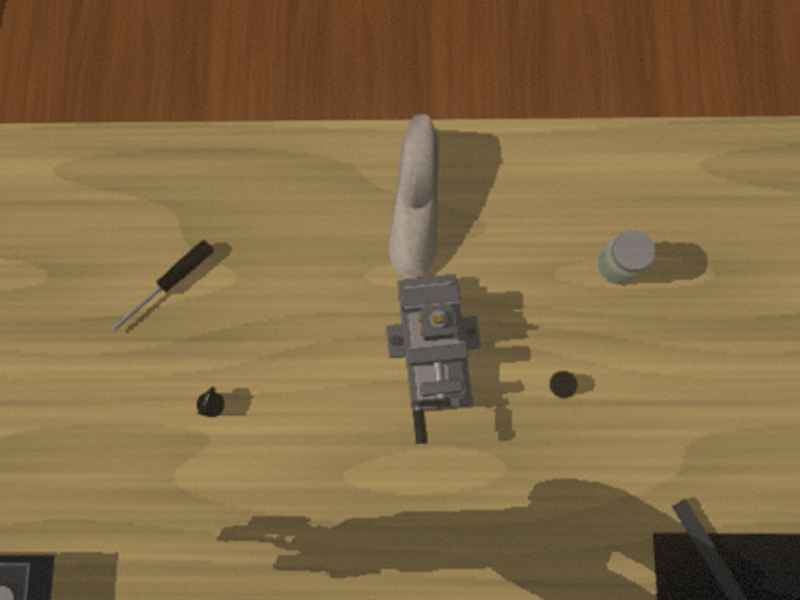

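View pics/s0b.png

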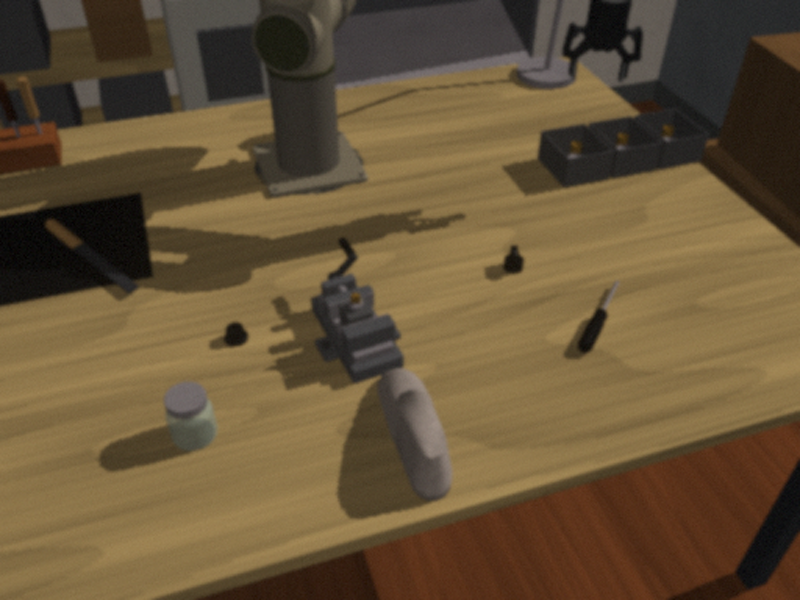

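The top view (800×600 scale) shows the sleeve at about (420,425), the shaft at (438,318) and the knob at (210,403) with its nose up and slightly right. In the scene view the sleeve is at (346,247), the knob at (513,260) and the shaft at (355,298). Next I'll triangulate these roughly and work out a viewpoint over the vise.

```bash
python3 - <<'E'
from h import *
k=512/800
T=mod('t0');S=mod('s0')
def tri(a,b):
    o1,d1=ray(T,*(np.array(a)*k));o2,d2=ray(S,*(np.array(b)*k))
    A=np.array([d1,-d2]).T; x=np.linalg.lstsq(A,o2-o1,rcond=None)[0]
    P,Q=o1+d1*x[0],o2+d2*x[1]; return ((P+Q)/2).round(4),np.linalg.norm(P-Q).round(4)
print('sleeve',tri((420,425),(347,249)),'shafttop',tri((438,318),(356,297)))
for z in(.02,.04): print('knob',onz(T,210*k,403*k,z).round(3),onz(S,513*k,260*k,z).round(3))
print('sleeve ends z=.09',onz(T,418*k,410*k,.09),onz(T,421*k,441*k,.09))
print('bed edges',[onz(T,u*k,v*k,.08).round(3) for u,v in((398,283),(459,277),(414,408),(472,404))])
p,R,s=rot();w=cams.camera_model('wrist');Rw=np.array(w['R']);c=-Rw.T@w['t']
print('cam in tool',R.inv().apply(c-p).round(4),(Rw@R.as_matrix()).round(3).tolist(),w['fx'],w['cx'],w['cy'])
E
```

```text
sleeve (array([ 0.4503, -0.0315,  0.09  ]), np.float64(0.0023)) shafttop (array([ 0.5971, -0.0571,  0.1059]), np.float64(0.003))
knob [0.484 0.28  0.02 ] [0.492 0.279 0.02 ]
knob [0.483 0.274 0.04 ] [0.515 0.266 0.04 ]
sleeve ends z=.09 [ 0.47043602 -0.03000792  0.09      ] [ 0.42832935 -0.03382151  0.09      ]
bed edges [array([ 0.653, -0.003,  0.08 ]), array([ 0.661, -0.091,  0.08 ]), array([ 0.474, -0.025,  0.08 ]), array([ 0.479, -0.106,  0.08 ])]
cam in tool [ 0.0731 -0.0006 -0.1432] [[0.001, 1.0, 0.001], [-0.957, 0.001, -0.289], [-0.289, -0.0, 0.957]] 268.73269604945256 251.5042705079194 192.46863731183566
```

Request:
{"name": "carry_out", "arguments": {"steps": [[-45,-43,-2,0,0,-0.055,85],[-90,-86,-4,0,0,-0.11,85],[-135,-128,-6,0,0,-0.165,85],[-180,-171,-8,0,0,-0.22,85],[-225,-214,-10,0,0,-0.275,85],[-270,-256,-12,0,0,-0.33,85],[-315,-299,-14,0,0,-0.385,85],[-360,-342,-16,0,0,-0.44,85],[-405,-384,-18,0,0,-0.495,85],[-450,-427,-20,0,0,-0.55,85]]}}

```text
t: 1.1
tool_pos: [0.4378, 0.0709, 0.2473]
orientation: [0.0, -0.051, 0.999, 0.0]
force: [0.4, 0.3, 0.1]
opening: 0.996
```

Request:
{"name": "carry_out", "arguments": {"steps": [[0,0,0,0,0,0,85],[0,0,0,0,0,0,85],[0,0,0,0,0,0,85],[0,0,0,0,0,0,85],[0,0,0,0,0,0,85],[0,0,0,0,0,0,85],[0,0,0,0,0,0,85]]}}

```text
t: 1.8
tool_pos: [0.4376, 0.0736, 0.2474]
orientation: [0.0, -0.051, 0.999, -0.0]
force: [-0.2, -0.1, -0.2]
opening: 0.996
```

```bash
python3 - <<'E'
from h import *
p,R,s=rot();print(p,R.as_matrix().round(3),s['force'],s['t'],s['joints'].round(2))
a=snap('wrist','w1'); cv2.imwrite('pics/w1b.png',cv2.resize(a,(800,600),interpolation=cv2.INTER_CUBIC))
E
```

```text
[0.43758864 0.07356203 0.24741072] [[-0.995 -0.101  0.   ]
 [-0.101  0.995 -0.   ]
 [-0.    -0.    -1.   ]] [-0.19791006 -0.05599066 -0.20719537] 1.8 [ 0.05 -0.31  1.87 -0.    1.58 -1.62]
```

View pics/w1b.png

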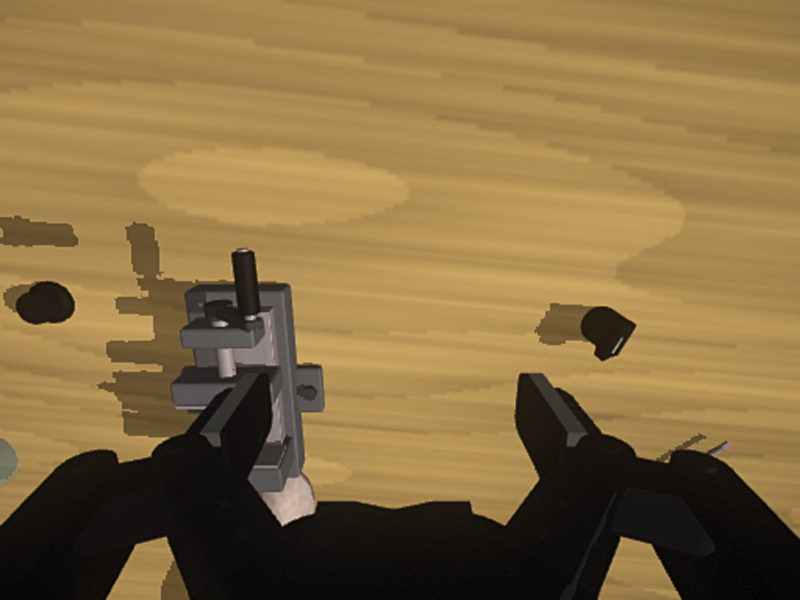

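The wrist view, where up is −x, shows the sleeve from (243,252) to (249,315). The vise is below it, with the switch hidden behind the left finger, and the knob is at (607,330). I'll centre the view over the vise.

Request:
{"name": "carry_out", "arguments": {"steps": [[4,-40,0,0,0,0,85],[8,-80,0,0,0,0,85],[12,-118,0,0,0,0,85],[12,-118,0,0,0,0,85],[12,-118,0,0,0,0,85],[12,-118,0,0,0,0,85]]}}

```text
t: 2.45
tool_pos: [0.4376, -0.045, 0.2474]
orientation: [-0.0, -0.05, 0.999, 0.0]
force: [-1.1, 0.4, 0.5]
opening: 0.996
```

```bash
python3 - <<'E'
from h import *
p,R,s=rot();print(p,s['t'])
a=snap('wrist','w2'); cv2.imwrite('pics/w2b.png',cv2.resize(a[130:370,80:400],(800,600),interpolation=cv2.INTER_CUBIC))
E
```

```text
[ 0.43760732 -0.04497586  0.24739766] 2.45
```

View pics/w2b.png

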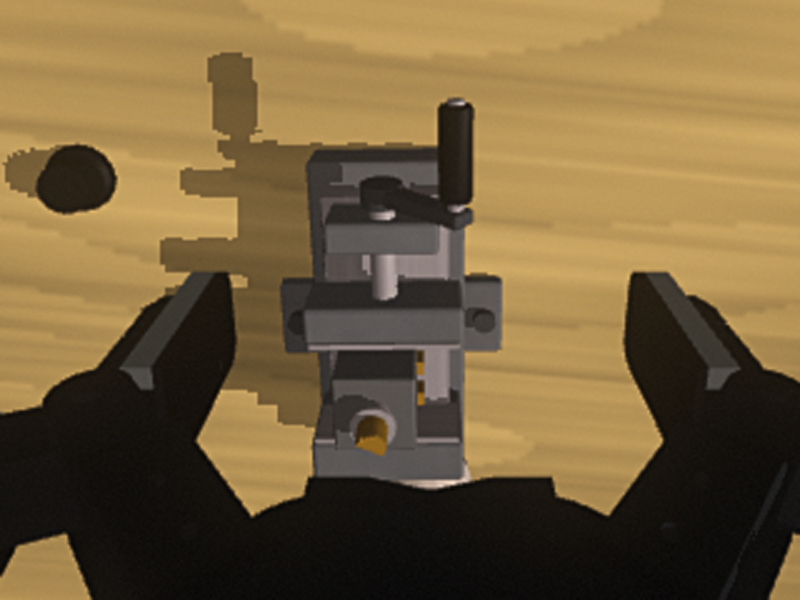

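The closer crop shows the vise aligned with the tool. The sleeve runs from (456,102) to (456,205), the top gripping edge of the jaw from (304,345) to (464,345), the screw is at u≈383, and the shaft is at about (371,435).

```bash
cat >> h.py <<'E'
def trin(obs):
    A=np.zeros((3,3));b=np.zeros(3)
    for f,u,v in obs:
        o,d=ray(mod(f),u,v);M=np.eye(3)-np.outer(d,d);A+=M;b+=M@o
    return np.linalg.solve(A,b)
E
python3 - <<'E'
from h import *
c=lambda u,v:('w2',u/2.5+80,v/2.5+130)
k=.64
print('sleeve w',trin([c(456,153),('w1',246*k,284*k)]).round(4))
al=trin([c(456,153),('w1',246*k,284*k),('t0',420*k,425*k),('s0',347*k,249*k)]);print('all',al.round(4))
m=mod('w2');q=lambda u,v,z:onz(m,u/2.5+80,v/2.5+130,z).round(4)
print('jaw top',q(304,345,.08),q(464,345,.08),q(304,310,.08),'fix',q(316,442,.08),q(464,442,.08),q(314,475,.08),q(467,475,.08))
print('screw',q(383,290,.07),'bed',q(309,152,.0),'boss',q(380,188,.063))
for f in ('t0','s0','w2','w1'): print(f,proj(mod(f),al).round(1))
E
```

```text
sleeve w [ 0.45   -0.0322  0.0982]
all [ 0.4514 -0.0323  0.0921]
jaw top [ 0.5678 -0.0987  0.08  ] [ 0.5592 -0.0147  0.08  ] [ 0.5471 -0.0997  0.08  ] fix [ 0.6284 -0.0891  0.08  ] [ 0.6201 -0.0076  0.08  ] [ 0.6508 -0.089   0.08  ] [ 0.642  -0.0033  0.08  ]
screw [ 0.5368 -0.0601  0.07  ] bed [ 0.4864 -0.1138  0.    ] boss [ 0.4824 -0.0666  0.063 ]
t0 [268.7 271.3]
s0 [221.5 159.1]
w2 [261.9 191.3]
w1 [159.1 181.1]
```

Request:
{"name": "carry_out", "arguments": {"steps": [[-5,4,30,0,0,0,60],[-10,8,70,0,0,0,60],[-15,11,110,0,0,0,60],[-15,11,140,0,0,0,60],[-15,11,160,0,0,0,60],[-15,11,171,0,0,0,60],[-15,11,171,0,0,0,60]]}}

```text
t: 3.2
tool_pos: [0.4503, -0.0322, 0.075]
orientation: [-0.001, -0.051, 0.999, 0.0]
force: [0.8, 0.3, 0.7]
opening: 0.705
```

Request:
{"name": "carry_out", "arguments": {"steps": [[0,0,0,0,0,0,5],[0,0,0,0,0,0,5],[0,0,0,0,0,0,5],[0,0,0,0,0,0,5],[0,0,0,0,0,0,5],[0,0,0,0,0,0,5],[0,0,0,0,0,0,5]], "squeeze": 40}}

```text
t: 3.9
tool_pos: [0.4525, -0.033, 0.0778]
orientation: [0.001, -0.05, 0.999, 0.0]
force: [0.2, 3.1, 6.3]
opening: 0.168
```

```bash
python3 - <<'E'
from h import *
p,R,s=rot();print(p,s['t'],s['force'],s['opening']*85.4)
a=snap('wrist','w3');b=snap('scene','s3'); cv2.imwrite('pics/w3b.png',np.hstack([cv2.resize(a[130:370,150:370],(440,480)),cv2.resize(b[130:260,170:290],(360,480))[:390]if 0 else cv2.resize(b[140:260,180:270],(360,480))]))
E
```

```text
[ 0.45245528 -0.03295956  0.07775732] 3.9 [0.2241385  3.05390625 6.26209088] 14.361529708038677
```

View pics/w3b.png

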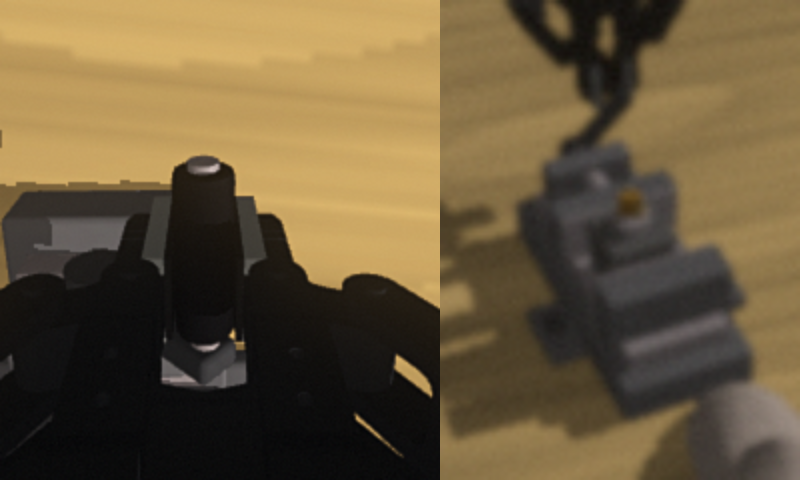

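The gripper is on the sleeve, and its position gives a pin angle of about 0.77 rad (crank ≈ 0.5), which agrees with the height. I'll wind about half of the arc first.

Request:
{"name": "carry_out", "arguments": {"steps": [[0,-2.5,-2.3,0,0,0,5],[0,-4.8,-4.3,0,0,0,5],[0,-7.8,-6.6,0,0,0,5],[0,-11,-8.6,0,0,0,5],[0,-14.4,-10.3,0,0,0,5],[0,-17.8,-11.8,0,0,0,5],[0,-21.3,-13.1,0,0,0,5],[0,-24.9,-14,0,0,0,5],[0,-28.7,-14.7,0,0,0,5],[0,-32.4,-15.1,0,0,0,5]]}}

```text
t: 5.0
tool_pos: [0.456, -0.0655, 0.0929]
orientation: [0.002, -0.05, 0.999, -0.0]
force: [2.9, 4.3, 5.5]
opening: 0.174
```

Request:
{"name": "carry_out", "arguments": {"steps": [[0,-3.8,0,0,0,0,5],[0,-7.5,0.1,0,0,0,5],[0,-11.2,0.6,0,0,0,5],[0,-14.9,1.2,0,0,0,5],[0,-18.5,2.2,0,0,0,5],[0,-22,3.5,0,0,0,5],[0,-25.4,5,0,0,0,5],[0,-28.7,6.7,0,0,0,5],[0,-28.7,6.7,0,0,0,5]]}}

```text
t: 5.9
tool_pos: [0.4592, -0.0948, 0.0856]
orientation: [0.002, -0.05, 0.999, -0.0]
force: [7.3, 1.2, -0.5]
opening: 0.168
```

Request:
{"name": "carry_out", "arguments": {"steps": [[-2,-1.7,1.1,0,0,0,5],[-3,-3.4,2.2,0,0,0,5],[-3,-5,3.4,0,0,0,5],[-3,-6.6,4.6,0,0,0,5],[-3,-6.6,4.6,0,0,0,5]]}}

```text
t: 6.4
tool_pos: [0.4602, -0.1013, 0.0806]
orientation: [-0.001, -0.05, 0.999, -0.001]
force: [-7.1, -1.4, 9.1]
opening: 0.167
```

```bash
python3 - <<'E'
from h import *
p,R,s=rot();print(p,s['t'],s['force'])
F=R.inv().apply(s['force']);print('tool F',F)
E
```

```text
[ 0.46022267 -0.10128872  0.08062686] 6.4 [-7.12609012 -1.40658027  9.08362407]
tool F [ 7.25266593 -0.69705203 -9.06558382]
```

Request:
{"name": "carry_out", "arguments": {"steps": [[1.5,-1,0.8,0,0,0,5],[1.5,-1.9,1.6,0,0,0,5],[1.5,-2.8,2.5,0,0,0,5],[1.5,-3.7,3.4,0,0,0,5],[1.5,-3.7,3.4,0,0,0,5],[1.5,-3.7,3.4,0,0,0,5]]}}

```text
t: 7.0
tool_pos: [0.4604, -0.1032, 0.0787]
orientation: [0.0, -0.05, 0.999, 0.001]
force: [-7.1, 11.7, 22.7]
opening: 0.174
```

```bash
cat > c.py <<'E'
from h import *
p,R,s=rot();f=R.inv().apply(s['force']);d=p-np.array([.4525,-.0330,.0778])
y=.0352+d@np.array([-.105,.995,0]);z=p[2]+.019-.063;a=np.arctan2(z,y)
print(p,s['t'],'toolF',f.round(1),'y,z',y,z,'r',np.hypot(y,z),'v',a-.26,'res',np.sin(a)*f[1]+np.cos(a)*f[2])
E
python3 c.py
```

```text
[ 0.4604417  -0.10324812  0.07874026] 7.0 toolF [  5.9  12.4 -22.7] y,z -0.035530758622594937 0.03474026238863204 r 0.04969225934819332 v 2.1074432650145978 res 24.916479759463407
```

The jaw is in contact: the crank is at about 2.1 and the pin resists with about 25 N, which is more than needed. I'll ease the push slightly and check before releasing.

Request:
{"name": "carry_out", "arguments": {"steps": [[1.5,1,-1,0,0,0,5],[1.5,1.8,-1.8,0,0,0,5],[1.5,1.8,-1.8,0,0,0,5]]}}

```text
t: 7.3
tool_pos: [0.46, -0.1018, 0.0802]
orientation: [0.002, -0.05, 0.999, 0.0]
force: [3.1, 8.9, 11.3]
opening: 0.17
```

```bash
sed -i 's/+np.cos(a)\*f\[2\]/+np.cos(a)*f[2]/' c.py; python3 c.py
```

```text
[ 0.46002713 -0.10179417  0.08015878] 7.3 toolF [ -4.    8.5 -11.2] y,z -0.034040546574533447 0.03615878418624931 r 0.04966101574596248 v 2.0660290306428006 res 13.922028985390856
```

Request:
{"name": "carry_out", "arguments": {"steps": [[1.5,0,0,0,0,0,50],[1.5,0,0,0,0,0,50],[1.5,0,0,0,0,0,50],[1.5,0,-20,0,0,0,60],[1.5,0,-50,0,0,0,70],[1.5,10,-90,0,0,0,85],[1.5,30,-130,0,0,0,85],[0,45,-160,0,0,0,85],[0,45,-160,0,0,0,85],[0,45,-160,0,0,0,85]]}}

```text
t: 8.3
tool_pos: [0.4541, -0.0578, 0.2389]
orientation: [0.0, -0.05, 0.999, -0.0]
force: [-1.2, 0.4, -0.5]
opening: 0.993
```

```bash
python3 - <<'E'
from h import *
p,R,s=rot();print(p,s['t'],s['force'])
a=snap('wrist','w4'); cv2.imwrite('pics/w4b.png',cv2.resize(a[130:370,100:420],(800,600),interpolation=cv2.INTER_CUBIC))
E
```

```text
[ 0.45414045 -0.05784568  0.23892   ] 8.3 [-1.16353423  0.39234315 -0.47646481]
```

View pics/w4b.png

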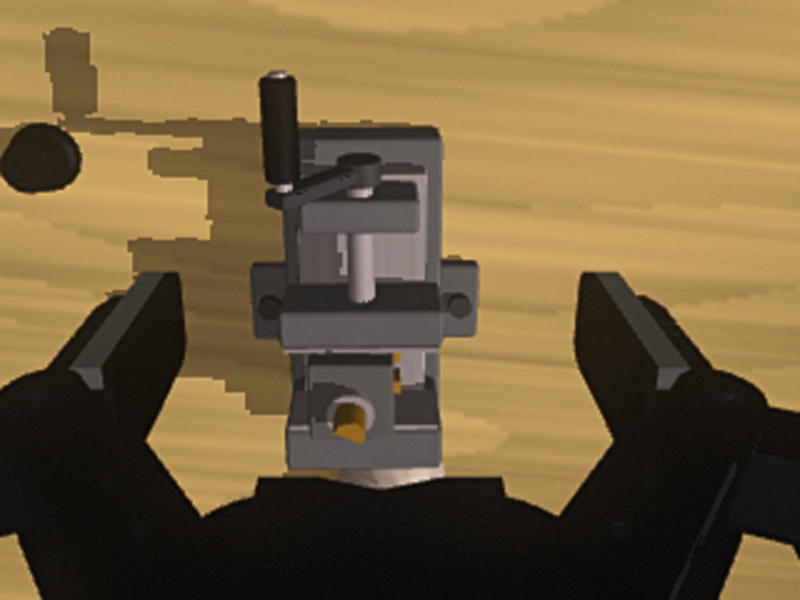

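The crank stayed put and the switch unit is clamped against the fixed jaw. I'll look closely at the shaft from above.

Request:
{"name": "carry_out", "arguments": {"steps": [[-25,-3,-3,0,0,0,85],[-60,-6,-6,0,0,0,85],[-95,-9,-9,0,0,0,85],[-120,-12,-11,0,0,0,85],[-132,-13,-11,0,0,0,85],[-132,-13,-11,0,0,0,85],[-132,-13,-11,0,0,0,85],[-132,-13,-11,0,0,0,85],[-132,-13,-11,0,0,0,85]]}}

```text
t: 9.25
tool_pos: [0.5858, -0.0576, 0.2494]
orientation: [-0.0, -0.05, 0.999, 0.0]
force: [-0.7, 0.2, -0.4]
opening: 0.996
```

```bash
python3 - <<'E'
from h import *
p,R,s=rot();print(p,s['t'],s['force'],s['joints'].round(2))
a=snap('wrist','w5'); u,v=proj(mod('w5'),[.597,-.057,.105]).astype(int);print(u,v)
x0,y0=u-40,v-30;print(x0,y0)
cv2.imwrite('pics/w5b.png',cv2.resize(a[y0:y0+60,x0:x0+80],(800,600),interpolation=cv2.INTER_CUBIC))
E
```

```text
[ 0.58580556 -0.05757664  0.249402  ] 9.25 [-0.67815949  0.23271512 -0.43458964] [-0.19  0.09  1.5  -0.    1.55 -1.86]
251 190
211 160
```

View pics/w5b.png

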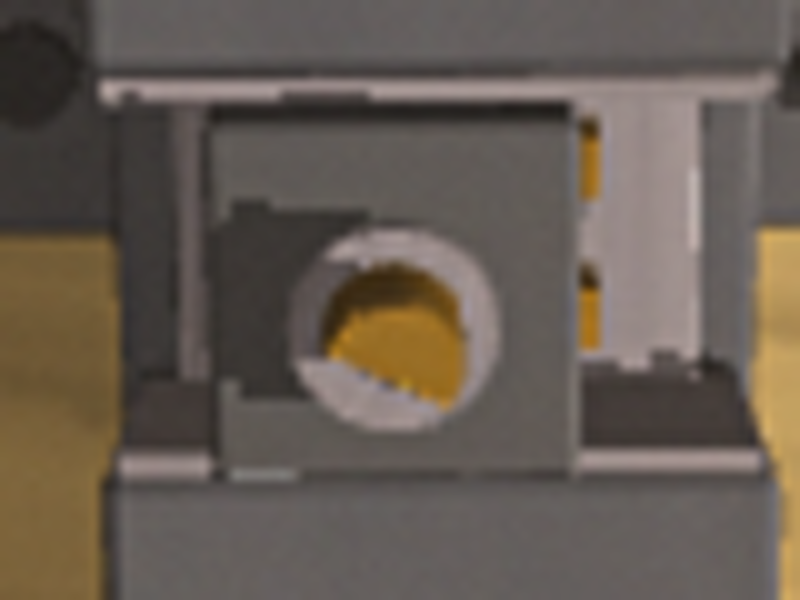

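The crop (10× scale, offset (211,160)) shows the shoulder disc centred at about (395,330). The flat's edge runs from (328,362) to (447,408), so it faces about −0.37 rad from vise x. I'll go and view the knob from the same relative pose.

Request:
{"name": "carry_out", "arguments": {"steps": [[8,34,0,0,0,0,85],[16,75,0,0,0,0,85],[25,115,5,0,0,0,85],[34,155,15,0,0,0,85],[43,195,25,0,0,0,85],[52,235,40,0,0,0,85],[61,275,50,0,0,0,85],[70,312,60,0,0,0,85],[76,337,70,0,0,0,85],[78,345,75,0,0,0,85]]}}

```text
t: 10.3
tool_pos: [0.4726, 0.2801, 0.1739]
orientation: [-0.0, -0.051, 0.999, 0.0]
force: [0.2, -0.3, 0.5]
opening: 0.992
```

Request:
{"name": "carry_out", "arguments": {"steps": [[0,0,0,0,0,0,85],[0,0,0,0,0,0,85],[0,0,0,0,0,0,85],[0,0,0,0,0,0,85]]}}

```text
t: 10.7
tool_pos: [0.4752, 0.2771, 0.1753]
orientation: [0.001, -0.049, 0.999, 0.0]
force: [-1.4, 1.3, -0.4]
opening: 0.996
```

```bash
python3 - <<'E'
from h import *
m=mod('w5');q=lambda u,v,z:onz(m,u/10+211,v/10+160,z)
a,b=q(328,362,.115),q(447,408,.115);d=b-a
print('shoulder c',q(395,330,.1),'flat ends',a,b,'normal yaw',np.arctan2(d[1],d[0])-np.pi/2)
e,f=q(120,460,.08),q(765,460,.08);print('vise yaw',-np.arctan2((f-e)[0],(f-e)[1]),'block',q(213,472,.09),q(578,472,.09),q(578,110,.09))
p,R,s=rot();print(p,s['t'],s['force'],s['joints'].round(2))
a=snap('wrist','w6'); u,v=proj(mod('w6'),[.484,.277,.03]).astype(int);print(u,v)
x0,y0=u-60,v-45;print(x0,y0)
g=cv2.convertScaleAbs(a[y0:y0+90,x0:x0+120],alpha=2.2)
cv2.imwrite('pics/w6b.png',cv2.resize(g,(800,600),interpolation=cv2.INTER_CUBIC))
E
```

```text
shoulder c [ 0.60110895 -0.05808078  0.1       ] flat ends [ 0.60092265 -0.06532827  0.115     ] [ 0.60484037 -0.05195001  0.115     ] normal yaw -0.2848772759664695
vise yaw 0.10143946508309483 block [ 0.62397788 -0.07769764  0.09      ] [ 0.6195587  -0.03428417  0.09      ] [ 0.57573757 -0.0395542   0.09      ]
[0.4752498  0.27713464 0.17529326] 10.7 [-1.44754698  1.31614677 -0.39610893] [ 0.43  0.03  1.7  -0.    1.41 -1.23]
251 188
191 143
```

View pics/w6b.png

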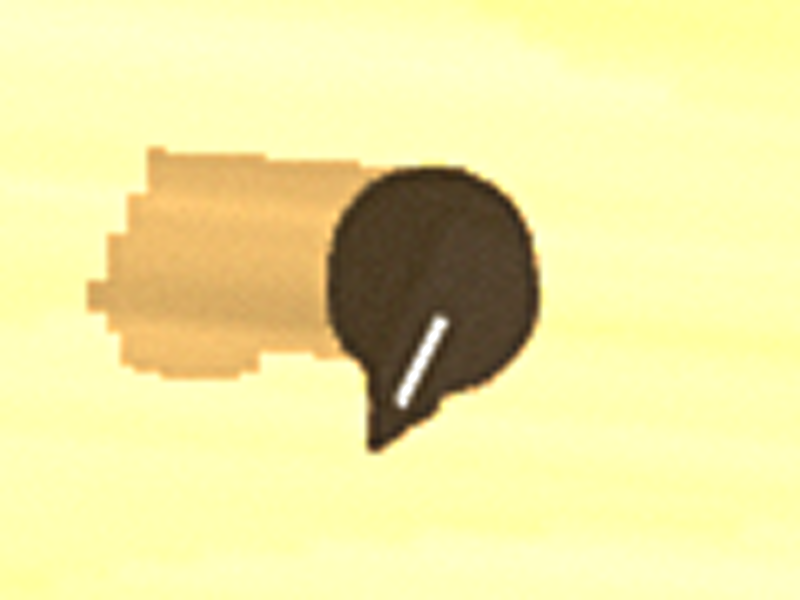

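The crop (6.67×, offset (191,143)) shows the knob upright. Its nose tip is at (373,450), the pointer line runs from (442,320) to (400,405), and the skirt circle is centred near (434,274).

```bash
python3 - <<'E'
from h import *
m=mod('w6');k=20/3;q=lambda u,v,z:onz(m,u/k+191,v/k+143,z)
a,b=q(442,320,.04),q(400,405,.04);d=b-a;yaw=np.arctan2(d[1],d[0]);n=np.array([np.cos(yaw),np.sin(yaw),0])
print('yaw',yaw,'from tip',q(373,450,.04)-.026*n,'skirt',q(434,274,.02),'tip yaw from skirt',)
t=q(373,450,.04)-q(434,274,.02);print(np.arctan2(t[1],t[0]),np.linalg.norm(t[:2]), 'w',q(328,280,.02)-q(540,280,.02))
# contour-based skirt circle fit on the rear half
im=cv2.imread('pics/w6.png');msk=(im.max(2)<70).astype(np.uint8)
c=max([c for c in cv2.findContours(msk,0,1)[0] if cv2.pointPolygonTest(c,(191+434/k,143+280/k),False)>0],key=cv2.contourArea)[:,0].astype(float)
P=np.array([onz(m,u,v,.02)[:2] for u,v in c]);C=q(434,274,.02)[:2]
S=P[((P-C)@n[:2])<.004]
A=np.c_[2*S,np.ones(len(S))];x=np.linalg.lstsq(A,(S**2).sum(1),rcond=None)[0];print('fit',x[:2],np.sqrt(x[2]+x[:2]@x[:2]),len(S))
E
```

```text
yaw -0.3373931268024841 from tip [0.48246737 0.2830015  0.04      ] skirt [0.48128654 0.28216757 0.02      ] tip yaw from skirt
-0.29353613924348165 0.026864039180541793 w [ 0.00365471 -0.03639577  0.        ]
fit [0.480997  0.2812469] 0.018392491491544972 52
```

Request:
{"name": "carry_out", "arguments": {"steps": [[-3,2,20,0,0,0.12,85],[-7,4.5,50,0,0,0.24,75],[-7,4.5,85,0,0,0.36,65],[-7,4.5,110,0,0,0.425,60],[-7,4.5,130,0,0,0.425,55],[-7,4.5,145,0,0,0.425,50],[-7,4.5,152,0,0,0.425,50],[-7,4.5,152,0,0,0.425,50],[-7,4.5,152,0,0,0.425,50],[-7,4.5,152,0,0,0.425,50]]}}

```text
t: 11.75
tool_pos: [0.482, 0.2837, 0.0241]
orientation: [0.001, 0.162, 0.987, 0.001]
force: [0.6, -0.4, 0.2]
opening: 0.586
```

```bash
python3 - <<'E'
from h import *
p,R,s=rot();print(p,s['t'],s['force'],s['opening'],R.as_matrix().round(3))
x=R.as_matrix()[:,0];print('yaw',np.arctan2(-x[1],-x[0]),'err tool mm',R.inv().apply(np.array([.4814,.2821,.023])-p)*1000)
a=snap('wrist','w7');cv2.imwrite('pics/w7b.png',cv2.resize(cv2.convertScaleAbs(a[190:384,131:371],alpha=1.8),(742,600)))
E
```

```text
[0.48197478 0.2837215  0.02405496] 11.75 [ 0.61565793 -0.393392    0.16333209] 0.5860244010538079 [[-0.948  0.319  0.002]
 [ 0.319  0.948  0.001]
 [-0.002  0.002 -1.   ]]
yaw -0.32470389647062603 err tool mm [ 0.02924567 -1.72187387  1.05207577]
```

View pics/w7b.png

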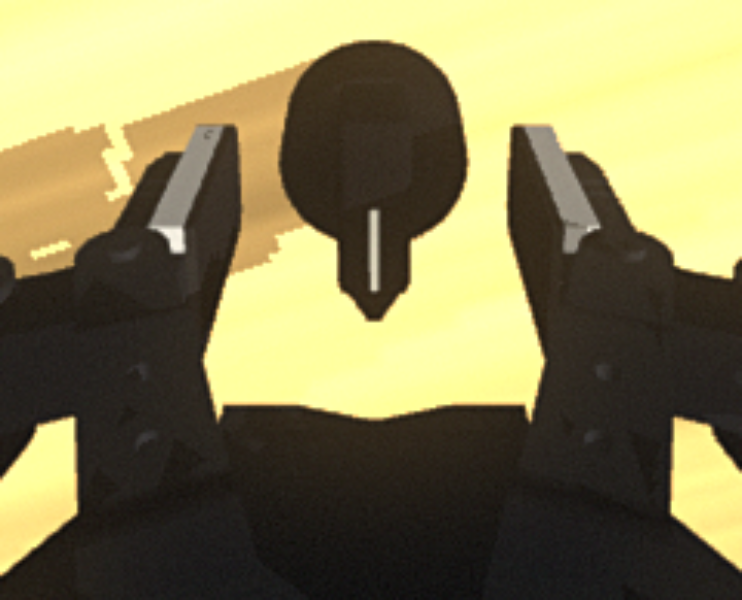

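The knob's line is vertical and midway between the fingers at u≈374, so I'll close on it.

Request:
{"name": "carry_out", "arguments": {"steps": [[0,0,1,0,0,0,5],[0,0,1,0,0,0,5],[0,0,1,0,0,0,5],[0,0,1,0,0,0,5],[0,0,1,0,0,0,5],[0,0,1,0,0,0,5],[0,0,1,0,0,0,5]], "squeeze": 60}}

```text
t: 12.5
tool_pos: [0.4812, 0.2834, 0.022]
orientation: [0.0, 0.162, 0.987, 0.0]
force: [0.1, 0.6, 4.8]
opening: 0.134
```

Request:
{"name": "carry_out", "arguments": {"steps": [[0,0,-20,0,0,0,5],[0,0,-60,0,0,0,5],[0,0,-105,0,0,0,5],[0,0,-150,0,0,0,5],[0,0,-150,0,0,0,5],[0,0,-150,0,0,0,5],[0,0,-150,0,0,0,5]]}}

```text
t: 13.2
tool_pos: [0.4799, 0.2827, 0.1697]
orientation: [-0.001, 0.162, 0.987, -0.001]
force: [0.3, -0.7, -0.7]
opening: 0.14
```

```bash
python3 - <<'E'
from h import *
p,R,s=rot();print(p,s['t'],s['force'],s['opening'])
x=R.as_matrix()[:,0];yaw=np.arctan2(-x[1],-x[0]);print('yaw',yaw)
# over the shaft, TCP z .19
print('tool mm',R.inv().apply(np.array([.6011,-.0581,.19])-p)*1000,'turn tool z',-(-.285-yaw))
a=snap('wrist','w8');b=snap('scene','s8');cv2.imwrite('pics/w8b.png',np.hstack([cv2.resize(cv2.convertScaleAbs(a[190:350,171:331],alpha=2),(450,450)),cv2.resize(cv2.convertScaleAbs(b[60:180,290:370],alpha=2),(300,450))]))
E
```

```text
[0.47988646 0.28273206 0.16973238] 13.2 [ 0.29036938 -0.7093634  -0.68137441] 0.14038349650845433
yaw -0.3247937381549699
tool mm [-223.59737505 -284.37225442  -20.16505761] turn tool z -0.03979373815496995
```

View pics/w8b.png

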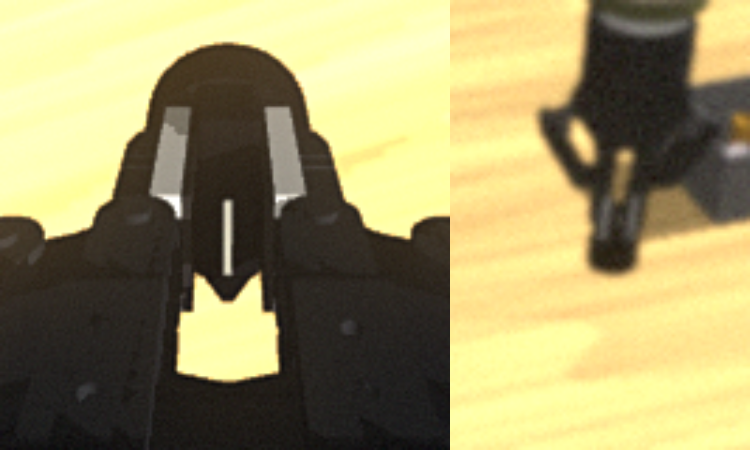

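The knob is held squarely. I'll compute its offset in the grip from this view.

```bash
python3 - <<'E'
from h import *
m=mod('w8');p,R,s=rot();k=450/160
g=lambda u,v,dz:(R.inv().apply(onz(m,u/k+171,v/k+190,p[2]+dz)-p)*1000).round(1)
print('nose tip (exp x -26)',g(228,300,.018),'skirt rear (exp +19)',g(228,43,-.002),'line',g(228,200,.018),g(228,275,.018))
E
```

```text
nose tip (exp x -26) [-25.2  -0.1 -18.1] skirt rear (exp +19) [21.3 -0.2  2.1] line [ -2.9  -0.2 -18. ] [-19.4  -0.2 -18.1]
```

Request:
{"name": "carry_out", "arguments": {"steps": [[-20,-30,-20,0,0,-0.01,5],[-45,-62,-20,0,0,-0.02,5],[-75,-98,-20,0,0,-0.03,5],[-105,-135,-20,0,0,-0.04,5],[-135,-172,-20,0,0,-0.04,5],[-165,-210,-20,0,0,-0.04,5],[-192,-245,-20,0,0,-0.04,5],[-212,-270,-20,0,0,-0.04,5],[-223.5,-284.5,-20,0,0,-0.04,5],[-223.5,-284.5,-20,0,0,-0.04,5]]}}

```text
t: 14.3
tool_pos: [0.6017, -0.0597, 0.19]
orientation: [-0.001, 0.143, 0.99, -0.0]
force: [-0.6, -0.3, -0.7]
opening: 0.134
```

Request:
{"name": "carry_out", "arguments": {"steps": [[0,0,0,0,0,0,5],[0,0,0,0,0,0,5],[0,0,0,0,0,0,5],[0,0,0,0,0,0,5]]}}

```text
t: 14.7
tool_pos: [0.6019, -0.0566, 0.1917]
orientation: [0.0, 0.141, 0.99, 0.0]
force: [1.0, -0.7, 0.1]
opening: 0.132
```

```bash
cat > d.py <<'E'
from h import *
p,R,s=rot();x=R.as_matrix()[:,0];yaw=np.arctan2(-x[1],-x[0])
print(p,s['t'],'F',s['force'].round(1),'M',s['wrist_torque'].round(2),'op',s['opening'],'yaw',yaw,'tilt',R.as_matrix()[:2,2])
print('tool mm to shaft',R.inv().apply(np.array([.6011,-.0581,.137])-p)*1000)
E
python3 d.py
```

```text
[ 0.60185581 -0.05658992  0.19173516] 14.7 F [ 1.  -0.7  0.1] M [-0.04 -0.    0.02] op 0.13153563809805618 yaw -0.2832703233091555 tilt [1.85591844e-04 6.81433118e-05]
tool mm to shaft [ 0.3123397  -1.66756922 54.73491503]
```

```bash
cat > e.py <<'E'
from h import *
L=[]
for i in range(8):
    cams.grab_frame('top');s=read_state();L.append(np.r_[s['tool_pos'],s['force']])
L=np.array(L);m=L.mean(0);print(s['t'],'mean',m.round(4),'sd',L.std(0).round(4));p,R,s=rot()
x=R.as_matrix()[:,0];print('yaw',np.arctan2(-x[1],-x[0]))
print('tool mm to shaft',R.inv().apply(np.array([.6011,-.0581,.137])-m[:3])*1000)
E
python3 e.py
```

```text
15.1 mean [ 0.6019 -0.0574  0.1917 -0.119  -0.0693 -0.6042] sd [0.000e+00 3.000e-04 1.000e-04 3.568e-01 2.760e-01 3.854e-01]
yaw -0.2848057938883952
tool mm to shaft [ 0.57821646 -0.94825359 54.71935502]
```

Request:
{"name": "carry_out", "arguments": {"steps": [[0,-0.5,15,0,0,0,5],[0,-0.8,30,0,0,0,5],[0,-0.8,42,0,0,0,5],[0,-0.8,48,0,0,0,5],[0,-0.8,48,0,0,0,5],[0,-0.8,48,0,0,0,5],[0,-0.8,48,0,0,0,5]]}}

```text
t: 15.8
tool_pos: [0.6023, -0.0586, 0.1444]
orientation: [0.001, 0.142, 0.99, -0.0]
force: [-0.7, -0.6, -0.2]
opening: 0.134
```

```bash
python3 e.py; python3 - <<'E'
from h import *
a=snap('scene','s9');b=snap('wrist','w9')
u,v=proj(mod('s9'),[.6,-.058,.12]).astype(int)
cv2.imwrite('pics/w9b.png',np.hstack([cv2.resize(cv2.convertScaleAbs(a[v-30:v+30,u-30:u+30],alpha=1.7),(400,400),interpolation=2),cv2.resize(cv2.convertScaleAbs(b[150:310,171:331],alpha=2),(400,400))]))
E
```

```text
16.2 mean [ 0.602  -0.0585  0.1442  0.1081 -0.1096 -0.4343] sd [2.000e-04 0.000e+00 3.000e-04 6.216e-01 4.916e-01 4.182e-01]
yaw -0.28478070472307926
tool mm to shaft [1.03379766 0.1593639  7.17352339]
```

View pics/w9b.png

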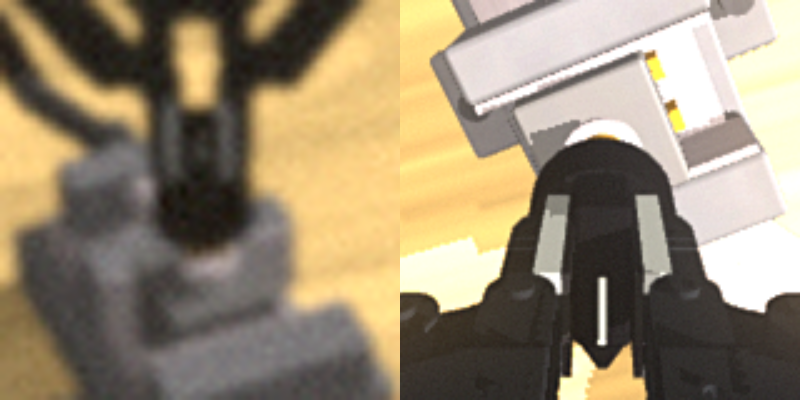

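The knob is just above the shaft and looks centred in both views. I'll descend gently.

Request:
{"name": "carry_out", "arguments": {"steps": [[0.3,0,2,0,0,0,5],[0.3,0,4,0,0,0,5],[0.3,0,6,0,0,0,5],[0.3,0,8,0,0,0,5],[0.3,0,9.5,0,0,0,5],[0.3,0,11,0,0,0,5],[0.3,0,12,0,0,0,5],[0.3,0,12,0,0,0,5]]}}

```text
t: 17.1
tool_pos: [0.6015, -0.0584, 0.1322]
orientation: [0.0, 0.142, 0.99, -0.0]
force: [-2.1, 1.7, 6.4]
opening: 0.133
```

```bash
python3 e.py
```

```text
17.5 mean [ 0.6015 -0.0584  0.1323 -3.1006  0.4514  6.7111] sd [0.     0.     0.     0.538  0.4719 0.5366]
yaw -0.2847801452322693
tool mm to shaft [ 0.51494012  0.18967572 -4.6977905 ]
```

Force is 6.7 N at 4.7 mm past first touch, so the knob may be resting on top and compressing the spring. The lateral force of −3 N in x suggests the knob is too far +x, so I'll ease up, shift and retry.

Request:
{"name": "carry_out", "arguments": {"steps": [[0,0,-2,0,0,0,5],[0.5,0,-3,0,0,0,5],[1,0,-3,0,0,0,5],[1,0,-2,0,0,0,5],[1,0,-1,0,0,0,5],[1,0,0,0,0,0,5],[1,0,0,0,0,0,5]]}}

```text
t: 18.2
tool_pos: [0.6012, -0.0583, 0.1321]
orientation: [0.001, 0.142, 0.99, -0.0]
force: [1.3, -0.3, 7.1]
opening: 0.137
```

```bash
python3 e.py
```

```text
18.6 mean [ 0.6012 -0.0583  0.1322  0.8917 -0.4044  6.7355] sd [0.     0.     0.     0.4987 0.2337 0.4729]
yaw -0.2848627464081228
tool mm to shaft [ 0.13619052  0.19010949 -4.76568143]
```

Request:
{"name": "carry_out", "arguments": {"steps": [[0,0,1,0,0,0,5],[0,0,2,0,0,0,5],[0,0,3,0,0,0,5],[0,0,4,0,0,0,5],[0,0,4,0,0,0,5]]}}

```text
t: 19.1
tool_pos: [0.6016, -0.0584, 0.1303]
orientation: [0.001, 0.142, 0.99, -0.0]
force: [-5.4, -0.1, 18.7]
opening: 0.136
```

```bash
python3 e.py
```

```text
19.5 mean [ 0.6016 -0.0584  0.1304 -4.8789  0.1826 19.3493] sd [0.     0.     0.     0.3027 0.3666 0.509 ]
yaw -0.2847743721083268
tool mm to shaft [ 0.5579517   0.1550865  -6.63669792]
```

The plunger hit its stop at TCP z = 0.1304, so the knob is sitting on top of the shaft. I'll lift off and recompute the knob's offset with the correct silhouette edge: the skirt's bottom rim at the rear, the nose's top edge at the front.

Request:
{"name": "carry_out", "arguments": {"steps": [[0,0,-4,0,0,0,5],[0,0,-10,0,0,0,5],[0,0,-12,0,0,0,5],[0,0,-12,0,0,0,5]]}}

```text
t: 19.9
tool_pos: [0.5999, -0.058, 0.1389]
orientation: [-0.001, 0.142, 0.99, 0.0]
force: [-1.1, 0.3, -0.5]
opening: 0.137
```

```bash
python3 - <<'E'
from h import *
p,R,s=rot()
snap('wrist','w10')
# silhouette of the held knob along the tool's symmetry column, w8, w9(=), w7
im=cv2.imread('pics/w8.png')
for f,pz,R0,P in (('w8',None,Ro.from_matrix([[-.948,.319,0],[.319,.948,0],[0,0,-1]]),[.47989,.28273,.16973]),('w7',0,Ro.from_matrix([[-.948,.319,0],[.319,.948,0],[0,0,-1]]),[.48197,.28372,.02405])):
    m=mod(f);P=np.array(P);b=0 if pz==0 else P[2]-.0215
    g=cv2.imread(f'pics/{f}.png').max(2);u=252
    col=g[:,u].astype(int);d=np.where(col<60)[0];r0=d[d>180][0]
    wl=np.where(col[r0:r0+100]>90)[0]+r0
    print(f,'rear row',r0,'bright rows',wl)
    tip=[w for w in wl if w>285][0]-.5
    for uu in(250,252,254): print('rear',(R0.inv().apply(onz(m,uu,r0-.5,b)-P)*1e3).round(1))
    print('tip',tip,(R0.inv().apply(onz(m,252,tip,b+.04)-P)*1e3).round(1))
    C=-m['R'].T@m['t'];print('cam in tool',(R0.inv().apply(C-P)*1e3).round(1))
print(p,s['force'])
E
```

```text
w8 rear row 206 bright rows [262 263 264 265 266 267 268 269 270 271 272 273 274 275 276 277 278 279
 280 281 282 283 284 285 286 297 298 299 300 301 302 303 304 305]
rear [14.7 -1.8 21.5]
rear [14.7 -0.5 21.5]
rear [14.7  0.8 21.5]
tip 285.5 [-17.   -0.4 -18.5]
cam in tool [  72.9   -0.4 -143.3]
w7 rear row 203 bright rows [258 259 260 261 262 263 264 265 266 267 268 269 270 271 272 273 274 275
 276 277 278 279 280 281 282 283 294 295 296 297 298 299 300 301 302]
rear [15.8 -1.7 24.1]
rear [15.8 -0.4 24.1]
rear [15.8  0.9 24.1]
tip 293.5 [-24.1  -0.4 -16. ]
cam in tool [  73.4   -0.9 -143.1]
[ 0.59992411 -0.05798878  0.13892408] [-1.09140127  0.34269456 -0.48228887]
```

Request:
{"name": "carry_out", "arguments": {"steps": [[0,0,2,0,0,0,5],[0,0,3.5,0,0,0,5],[0,0,5,0,0,0,5],[0,0,5,0,0,0,5]]}}

```text
t: 20.35
tool_pos: [0.6002, -0.058, 0.1345]
orientation: [-0.0, 0.142, 0.99, 0.0]
force: [-2.7, 0.5, 3.9]
opening: 0.133
```

```bash
python3 d.py
```

```text
[ 0.60022512 -0.05804681  0.13445339] 20.35 F [-2.7  0.5  3.9] M [0.06 0.51 0.05] op 0.133294239797114 yaw -0.28473639102588816 tilt [-0.00060903  0.00010945]
tool mm to shaft [-0.85302537  0.19453764 -2.54715021]
```

Request:
{"name": "carry_out", "arguments": {"steps": [[0.5,0,0,0,0,0,5],[1,0,0,0,0,0,5],[1.5,0,0,0,0,0,5],[1.5,0,0,0,0,0,5]]}}

```text
t: 20.75
tool_pos: [0.5997, -0.0579, 0.1351]
orientation: [0.001, 0.142, 0.99, -0.0]
force: [0.7, -0.5, 3.8]
opening: 0.136
```

Request:
{"name": "carry_out", "arguments": {"steps": [[0.5,0,0,0,0,0,5],[1,0,0,0,0,0,5],[1.5,0,0,0,0,0,5],[1.5,0,0,0,0,0,5]]}}

```text
t: 21.15
tool_pos: [0.5969, -0.0571, 0.1337]
orientation: [-0.001, 0.142, 0.99, 0.0]
force: [0.6, 0.6, -0.2]
opening: 0.133
```

```bash
python3 d.py
```

```text
[ 0.59687414 -0.05712868  0.13374898] 21.15 F [ 0.6  0.6 -0.2] M [ 0.03  0.01 -0.04] op 0.1334969633589404 yaw -0.28476328718978156 tilt [-0.00166256  0.00030618]
tool mm to shaft [-4.32307316  0.25440356 -3.25834013]
```

Force fell to zero at 2.7 mm below touch with tool x about +4.3, which matches the rear-rim estimate. The knob appears to have dropped onto the shaft, so I'll push on.

Request:
{"name": "carry_out", "arguments": {"steps": [[0,0,1,0,0,0,5],[0,0,2,0,0,0,5],[0,0,3,0,0,0,5],[0,0,4,0,0,0,5],[0,0,4,0,0,0,5]]}}

```text
t: 21.65
tool_pos: [0.5974, -0.0572, 0.1303]
orientation: [-0.0, 0.142, 0.99, 0.0]
force: [-1.2, -0.5, -0.1]
opening: 0.134
```

```bash
python3 d.py
```

```text
[ 0.59743382 -0.05724839  0.13032793] 21.65 F [-1.2 -0.5 -0.1] M [0.   0.03 0.  ] op 0.13398066201390316 yaw -0.2848168176410799 tilt [-0.00040446  0.00010901]
tool mm to shaft [-3.75497074  0.21276814 -6.67364404]
```

Request:
{"name": "carry_out", "arguments": {"steps": [[0,0,1.5,0,0,0,5],[0,0,3,0,0,0,5],[0,0,4.5,0,0,0,5],[0,0,6,0,0,0,5],[0,0,7,0,0,0,5],[0,0,7,0,0,0,5]]}}

```text
t: 22.25
tool_pos: [0.5975, -0.0573, 0.1233]
orientation: [-0.0, 0.142, 0.99, 0.0]
force: [0.1, 0.2, -1.0]
opening: 0.136
```

```bash
python3 d.py
```

```text
[ 0.5974528  -0.05729447  0.12334515] 22.25 F [ 0.1  0.2 -1. ] M [-0.   -0.07  0.01] op 0.1356067688536003 yaw -0.28483391341051556 tilt [-3.36701405e-04  5.78792423e-05]
tool mm to shaft [ -3.72196302   0.25124709 -13.65611918]
```

Request:
{"name": "carry_out", "arguments": {"steps": [[0,0,1,0,0,0,5],[0,0,2,0,0,0,5],[0,0,3,0,0,0,5],[0,0,3,0,0,0,5],[0,0,3,0,0,0,5]]}}

```text
t: 22.75
tool_pos: [0.5977, -0.0573, 0.121]
orientation: [0.0, 0.142, 0.99, -0.0]
force: [-1.1, -0.2, 3.7]
opening: 0.135
```

Request:
{"name": "carry_out", "arguments": {"steps": [[0,0,1,0,0,0,5],[0,0,2,0,0,0,5],[0,0,3,0,0,0,5],[0,0,4,0,0,0,5],[0,0,5,0,0,0,5],[0,0,5,0,0,0,5],[0,0,5,0,0,0,5]]}}

```text
t: 23.45
tool_pos: [0.5978, -0.0573, 0.1162]
orientation: [0.0, 0.142, 0.99, -0.0]
force: [-2.5, 0.8, 7.8]
opening: 0.136
```

```bash
python3 d.py
```

```text
[ 0.59780051 -0.0573264   0.1162046 ] 23.45 F [-2.5  0.8  7.8] M [ 0.09  0.56 -0.06] op 0.13612857084282096 yaw -0.28476797093362083 tilt [ 0.00054948 -0.00014232]
tool mm to shaft [ -3.39573592   0.18486581 -20.7934696 ]
```

The forces match the spring: 3.7 N at home and 7.8 N about 5 mm in. I'll press to the stop.

Request:
{"name": "carry_out", "arguments": {"steps": [[0,0,1,0,0,0,5],[0,0,2,0,0,0,5],[0,0,3,0,0,0,5],[0,0,4,0,0,0,5],[0,0,4,0,0,0,5],[0,0,4,0,0,0,5]]}}

```text
t: 24.05
tool_pos: [0.5982, -0.0574, 0.1156]
orientation: [0.001, 0.142, 0.99, -0.0]
force: [-13.7, 2.1, 28.9]
opening: 0.14
```

```bash
python3 e.py; python3 - <<'E'
from h import *
a=snap('scene','s11');b=snap('wrist','w11')
u,v=proj(mod('s11'),[.6,-.058,.11]).astype(int)
cv2.imwrite('pics/w11b.png',np.hstack([cv2.resize(cv2.convertScaleAbs(a[v-30:v+30,u-30:u+30],alpha=1.7),(400,400),interpolation=2),cv2.resize(cv2.convertScaleAbs(b[130:310,161:341],alpha=2),(400,400))]))
E
```

```text
24.45 mean [  0.5982  -0.0574   0.1156 -15.0397   2.2527  29.5906] sd [0.     0.     0.     0.5081 0.4866 0.4708]
yaw -0.2846151574414249
tool mm to shaft [ -3.04643039   0.13854401 -21.42204287]
```

View pics/w11b.png

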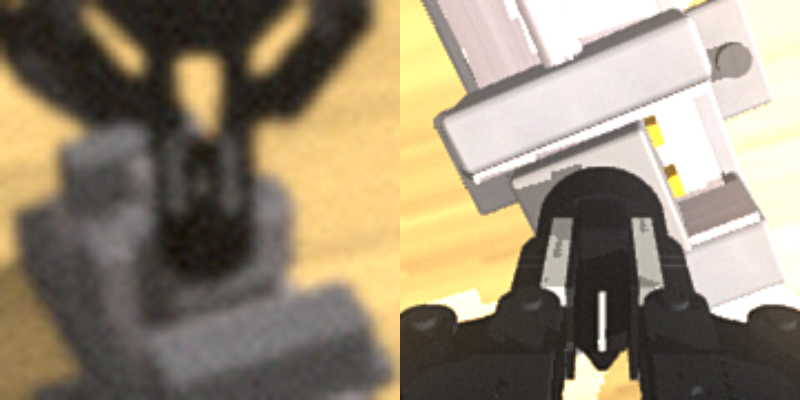

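The knob is on the shoulder with the plunger at its stop. 30 N is more than needed, so I'll ease it a little and hand in.

Request:
{"name": "carry_out", "arguments": {"steps": [[0,0,-1,0,0,0,5],[0,0,-2,0,0,0,5],[0,0,-2,0,0,0,5],[0,0,-2,0,0,0,5]]}}

```text
t: 24.95
tool_pos: [0.598, -0.0574, 0.1158]
orientation: [0.001, 0.142, 0.99, -0.0]
force: [-8.2, 0.7, 16.6]
opening: 0.136
```

```bash
python3 e.py; python3 - <<'E'
from h import *
p,R,s=rot()
if s['force'][2]>9 and p[2]<.1165: robot.job_done();print('done')
E
```

```text
25.35 mean [ 0.598  -0.0573  0.1158 -8.3732  1.0534 17.7135] sd [0.     0.     0.     0.3531 0.3959 0.3454]
yaw -0.28472132830821745
tool mm to shaft [ -3.23388544   0.15782374 -21.2253283 ]
the job is handed in; nothing more can be done
done
```

The job is handed in at about 25 s. The vise is tight, and the knob is home on the D-shaft and still held pressed to the stop.

- **Vise:** I wound the crank to about 2.07 rad. The pin resisted with about 25 N at its peak, and I eased that to 14 N before letting go, still above the suggested 6–10 N. A wrist view afterwards showed the crank still in place and the unit against the fixed jaw. I did not measure the jaw force itself.
- **Knob fit:** I turned the knob to −0.285 rad (world) to match the measured flat. The first push landed on top of the shaft, because my estimate of where the knob sat in the gripper was about 4 mm off along the bar. A light-pressure sweep found the bore, and the knob then slid down with almost no force.
- **Last checks:** The force was 3.7 N at the shoulder and 7.8 N about 5 mm in, which matches the spring. It then rose steeply at the stop, about 5.7 mm below first contact with the shoulder. At hand-in the reading was 17.7 N down at TCP z = 0.1158 m, with about 8 N sideways in x.
- **Unresolved:** The nose-tip and skirt measurements of the knob's offset disagreed by about 5 mm. The fit by touch agreed with the skirt one.

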